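# Close the blow-off box and hold its dead-man air valve open

### The arm

A 6-joint arm with a two-finger parallel gripper is mounted at the origin on the work surface; the furniture and walls round the work are solid. World frame = base frame: x ahead of the robot, y to its left, z up, the work surface at z = 0. Lengths are in m, angles in rad, forces in N, time in s.
With the tool pointing down it reaches from about 0.25 to 0.725 m from the base axis. Payload 4 kg.
Tool frame: the origin (TCP) lies midway between the tips of the shut fingers; the grasp point (between the pads) lies 19 mm behind it (bot.grip_point_offset is the distance from the TCP to the grasp point, in m); z points along the fingers, y is the line along which they close (so a half turn about z gives the same grasp; the last joint's range is limited). The gripper opens to 85 mm and grips with 20 to 120 N. Pads are 22 mm wide; open, the fingers measure 114 mm over their backs; the gripper's body (76 mm by 85 mm) begins 54 mm behind the grasp point. The pads swing forward as they close: fully open they stand 13 mm farther back than shut.
Start: joints at [-1.269, 0.241, 0.005, 1.335, 0, 1.571], TCP at [0.149, -0.477, 0.231] pointing down, gripper open.
Joint ranges: [-2.72, 2.72], [-1.05, 1.87], [-1.09, 1.28], [-1.99, 2.15], [-1.42, 1.44], [-3.14, 3.14]. Speed limits (rad/s): [2.79, 2.79, 3.14, 3.14, 3.14, 3.14].

### API

Orientations are given as a unit quaternion [x, y, z, w].
In Python, from workcell import bot gives the robot as it stands.
- The arm moves only by the tool step_arm, never from a script. Its argument "targets" is text: rows parted by semicolons, each of 7 numbers parted by spaces: the opening, from -1 (shut) to 1 (fully open), so that 0 is half open, then the shift along the world's x, y, z normalised to -1 to 1, where 1 is 0.5 m, then the turn, a rotation vector about the world's x, y, z normalised to -1 to 1, where 1 is pi/4 rad. In form: gripper x y z wx wy wz; .... A call has 1 to 10 rows; each row is the pose to reach, as a shift and turn from the pose commanded when the call began; what a row does not reach only later rows make up. A row lasts 1/12 s, in which the tool goes at most 41.7 mm and 7.16 degrees, less where a joint would pass 70% of its speed; a pose out of reach is approached as far as the arm can. A call with a number of a shift or a turn outside -1 to 1 is refused whole. A call with a gripper value outside its range is refused whole. The fingers move at their own pace and stop on an object; the grip force is fixed at half the most. Time passes only in rows, so rows that repeat a pose let the fingers close. It gives the time, the measured TCP pose, the force, the opening and the grip force at its end, in the units of the state.
- bot.get_obs(): the state, without advancing time (a new reading comes with each control period).
- bot.camera(name): name is "side" or "top" or "wrist"; returns the picture (420x560x3 uint8, red, green, blue); there is no depth.
- bot.camera_info(name): a dict with "vertical_fov" (degrees; the focal length in pixels is half the picture's height over the tangent of half this angle, whatever the lens; pixels are square), "cx", "cy" (the principal point, pixels), "pose" (4x4, takes a point from camera to world coordinates). Camera axes: x right, y up, looking along -z (the intrinsics and any distortion apply to the point x, -y, -z); pixel columns grow to the right and rows downward; lengths in m; the calibration is good to about 2 mm. A picture is of the moment at which its call begins: read the wrist's pose just before it. camera_info takes no time and is no camera call; for the wrist camera it gives the pose at the moment of the call.
- bot.job_done(): hands the job in; it is judged then, once.
The state is a dict: "clock": time; "joint_pos": joint angles; "joint_vel": joint speeds; "tau": joint torques, N m; "eef_pos": TCP position; "tool_rot": TCP orientation; "ft_force": force on the tool from outside, world axes, zero at the start; "ft_torque": the same for the moment, N m; "grip_width": finger opening in m; "grasp_force": force on a finger pad.
Only numpy, scipy, OpenCV 4.12 (cv2) and the standard library are available. Lean on these libraries where they do the work, as an engineer would, in place of code of your own. Each camera call takes 0.05 s, during which the arm holds its last target. There are 200 camera calls.

### The job

Blow the brass fittings clean: press the lid of the blue blow-off box down until its front catch snaps and it stays shut by itself, and let go of it. Only then press the black T-grip of the dead-man valve down with the gripper's fingers until the yellow pointer stands in the green band (the lever is about level), never into the red, and keep it there for at least three seconds: finish while still holding the lever in the green. Leave everything else on the bench where it is.

Things in the scene. Friction and masses are not known exactly. Their poses are not given: they have to be found in the camera images.
- blow_box: fixed blue open-topped steel tub, 180 x 220 x 90 mm, standing on the worktop, two brass fittings inside; origin at the centre of its underside, z up, its front (gauge, catch) faces its own -x
- lid_hinge (a point): middle of the lid's hinge line, at the tub's far (own +x) rim, 94 mm above the worktop; the hinge line runs along the tub's y
- lid_pad (a point): centre of the top face of the orange press pad (30 x 70 mm, long side along the hinge) at the free front edge of the lid; 179 mm from the hinge line, and 101 mm above the worktop when shut. It swings with the lid; its z axis is normal to the lid's upper face
- lid (a joint): opening angle of the aluminium-framed clear lid (197 x 228 x 8 mm), rad: 0 shut, found open at 0.5 to 0.9 (it stays where it is left, the free edge raised). A lift spring raises it from below about 0.4 unless the catch holds. A spring roller catch resists with about 11 N at the pad over the last 10 mm and snaps when pressed down to below 0.02; then the lid stays at about 0
- valve_stand: fixed grey base of the dead-man valve, 130 x 90 x 12 mm plate with two cheeks, standing on the worktop; origin at the centre of its underside, the lever points along its own -x; on the lever's own +y side stands a quadrant: white at rest, green for run, red for over-pressed
- lever_hinge (a point): axis of the lever, between the cheeks, 75 mm above the worktop; the axis runs along the stand's y
- lever_grip (a point): centre of the black rubber T-grip (round bar 18 mm thick, 78 mm long, along the stand's y) at the free end of the lever, 120 mm from the lever's axis; 124 mm above the worktop at rest, 75 mm when the lever is level
- lever (a joint): how far the lever is pressed down, rad: 0 at rest (sloping 0.42 rad upward from the hinge to the grip), 0.42 level; green band 0.32 to 0.52 with its middle at 0.42, red from 0.52, stop at 0.76. A spring pushes it back: about 3 N at the grip at rest, about 6 N when level; let go, it returns to 0
- lubricant_can: bystander, dark green spray can with red cap, 50 mm across, 146 mm tall, loose; origin under its centre
- tea_mug: bystander, white dotted mug, 82 x 114 x 91 mm, loose; origin under its centre
- tape_measure: bystander, yellow tape measure, 69 x 90 x 30 mm, loose; origin under its centre
- masking_tape: bystander, roll of masking tape lying flat, 92 mm across, 24 mm high, loose; origin under its centre

How it is judged:
By the outcome, as a careful person would: the job done as asked, in the order asked, and still so for the second after the job is handed in, while the arm keeps its last pose, push and grip.
It also fails if it takes over 45 s, if anything falls off the work surface, if the arm or the gripper's body presses on something with over 40 N, if the wrist force passes 120 N, or if a joint passes its speed limit or range.

## Working session

There is one attempt and no reset: what is moved stays moved. The work goes in short steps, Python scripts to look and compute and a tool call to move; the robot and the scene stay as the last step left them, time stands still between calls to the robot, and variables do not carry over. Pictures are saved under pics/ and viewed, at most 10 in all, crops included, and the job is handed in when it is done.

Besides the shell and the picture viewer there is one more tool, called in YAML: its name, and indented under it one key for each argument. step_arm: Moves the arm, as the interface text tells. Scaled input: -1 to 1 covers 0.5 m each way for a shift and pi/4 rad each way for a turn. Its arguments: {"type":"object","properties":{"targets":{"type":"string"}},"required":["targets"]}

```bash
mkdir -p pics; cat > h.py <<'E'
import numpy as np, cv2
from workcell import bot
def K(n):
    i=bot.camera_info(n); f=210/np.tan(np.radians(i["vertical_fov"]/2)); return f,i["cx"],i["cy"],np.array(i["pose"]),i
def ray(n,u,v):
    f,cx,cy,P,_=K(n); d=P[:3,:3]@np.array([(u-cx)/f,-(v-cy)/f,-1]); return P[:3,3],d
def onz(n,u,v,z):
    o,d=ray(n,u,v); return o+d*(z-o[2])/d[2]
def proj(n,p):
    f,cx,cy,P,_=K(n); q=P[:3,:3].T@(np.array(p)-P[:3,3]); return cx+f*q[0]/-q[2], cy-f*q[1]/-q[2]
def tri(a,b):
    (o1,d1),(o2,d2)=ray(*a),ray(*b); s=np.linalg.lstsq(np.c_[d1,-d2],o2-o1,rcond=None)[0]
    p,q=o1+s[0]*d1,o2+s[1]*d2; return (p+q)/2,np.linalg.norm(p-q)
E
python3 - <<'E'
from h import *
for n in("top","side"):
    cv2.imwrite(f"pics/{n}0.png",bot.camera(n)[:,:,::-1]); print(n,K(n))
print(bot.get_obs())
E
```

```text
top (np.float64(546.6967147080713), 273.63592863912515, 207.12341227447806, array([[ 0.02842613,  0.9905231 , -0.13437237,  0.28549057],
       [-0.99957142,  0.02722676, -0.01075523, -0.04219519],
       [-0.00699477,  0.13462051,  0.99087254,  1.7160276 ],
       [ 0.        ,  0.        ,  0.        ,  1.        ]]), {'vertical_fov': 42.02608429247655, 'cx': 273.63592863912515, 'cy': 207.12341227447806, 'pose': array([[ 0.02842613,  0.9905231 , -0.13437237,  0.28549057],
       [-0.99957142,  0.02722676, -0.01075523, -0.04219519],
       [-0.00699477,  0.13462051,  0.99087254,  1.7160276 ],
       [ 0.        ,  0.        ,  0.        ,  1.        ]])})
side (np.float64(461.8709798975222), 279.401920871066, 203.6137548741978, array([[-0.99975837, -0.00160837,  0.02192297,  0.5585245 ],
       [ 0.01883253, -0.57705401,  0.81648883,  1.18081888],
       [ 0.01133752,  0.8167044 ,  0.57694486,  0.96560771],
       [ 0.        ,  0.        ,  0.        ,  1.        ]]), {'vertical_fov': 48.89996764730755, 'cx': 279.401920871066, 'cy': 203.6137548741978, 'pose': array([[-0.99975837, -
[... 225 characters left out ...]
{'clock': 0.1, 'joint_pos': array([-1.26903752e+00,  2.41327959e-01,  3.86271444e-03,  1.33520463e+00,
        8.52624839e-06,  1.57081980e+00]), 'joint_vel': array([-0.00173346, -0.00208926,  0.00252416,  0.0009066 , -0.0003042 ,
        0.00134771]), 'tau': array([-6.84537536e-04, -3.73137510e+01,  2.53010291e+01,  1.08837930e-02,
        3.88538353e-05,  9.28802592e-06]), 'eef_pos': array([ 0.14843435, -0.47686674,  0.23050825]), 'tool_rot': array([ 9.88640610e-01,  1.50295928e-01, -1.36600137e-04, -9.26768762e-04]), 'ft_force': array([ 0.03238727, -0.15169237,  0.17314289]), 'ft_torque': array([-0.00094448, -0.0236781 ,  0.0185182 ]), 'grasp_force': 0.0, 'grip_width': 0.0851758093585341}
```

View pics/top0.png

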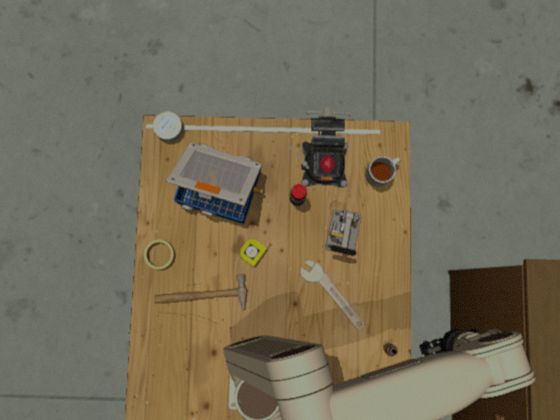

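View pics/side0.png

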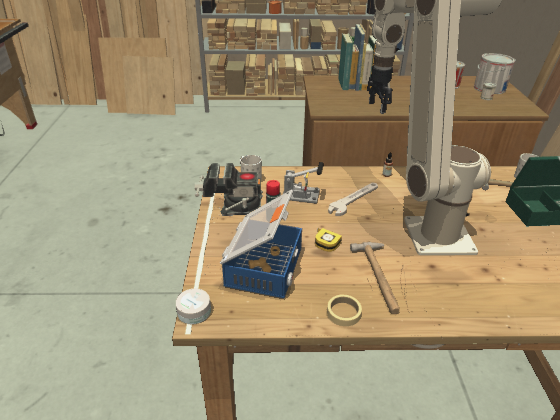

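The top view shows the orange pad at about (207,187), the blue tub at (212,205), the lever grip at (343,250), the can at (299,194) and the vise at (325,160). The side view shows the pad at (279,213) and the grip at (320,170).

```bash
python3 - <<'E'
from h import *
t=cv2.imread("pics/top0.png"); s=cv2.imread("pics/side0.png")
def orange(im,n,box):
    h=cv2.cvtColor(im,cv2.COLOR_BGR2HSV); m=cv2.inRange(h,(4,190,120),(14,255,255)); z=np.zeros_like(m); x0,y0,x1,y1=box; z[y0:y1,x0:x1]=m[y0:y1,x0:x1]
    k,l,st,c=cv2.connectedComponentsWithStats(z); j=1+np.argmax(st[1:,4]); print(n,c[j],st[j]); 
    r=cv2.minAreaRect(np.argwhere(l==j)[:,::-1].astype(np.float32)); print(r); return c[j]
a=orange(t,"top",(180,170,240,210)); b=orange(s,"side",(260,190,300,240))
print("pad",tri(("top",*a),("side",*b)))
A=cv2.resize(t[130:270,160:370],None,fx=3.8,fy=3.8,interpolation=cv2.INTER_CUBIC); cv2.imwrite("pics/tc.png",A)
B=cv2.resize(s[150:300,210:350],None,fx=4,fy=4,interpolation=cv2.INTER_CUBIC); cv2.imwrite("pics/sc.png",B)
E
```

```text
top [207.56910569 187.30081301] [195 182  25  12 123]
((207.10809326171875, 187.14866638183594), (23.82095718383789, 5.808196544647217), 17.10272979736328)Traceback (most recent call last):
  File "<stdin>", line 7, in <module>
  File "<stdin>", line 5, in orange
    return _wrapfunc(a, 'argmax', axis=axis, out=out, **kwds)
    return bound(*args, **kwds)
ValueError: attempt to get argmax of an empty sequence
```

```bash
python3 - <<'E'
from h import *
t=cv2.imread("pics/top0.png"); s=cv2.imread("pics/side0.png")
def orange(im,n,box,S):
    h=cv2.cvtColor(im,cv2.COLOR_BGR2HSV); m=cv2.inRange(h,(2,S,100),(16,255,255)); z=np.zeros_like(m); x0,y0,x1,y1=box; z[y0:y1,x0:x1]=m[y0:y1,x0:x1]
    k,l,st,c=cv2.connectedComponentsWithStats(z); j=1+np.argmax(st[1:,4]); print(n,c[j],st[j]) 
    r=cv2.minAreaRect(np.argwhere(l==j)[:,::-1].astype(np.float32)); print(r); return c[j]
A=cv2.resize(t[130:270,160:370],None,fx=3.8,fy=3.8,interpolation=cv2.INTER_CUBIC); cv2.imwrite("pics/tc.png",A)
B=cv2.resize(s[150:300,210:350],None,fx=4,fy=4,interpolation=cv2.INTER_CUBIC); cv2.imwrite("pics/sc.png",B)
a=orange(t,"top",(180,170,240,210),190); b=orange(s,"side",(265,195,295,235),150)
print("pad",tri(("top",*a),("side",*b)))
E
```

```text
top [207.38970588 187.27941176] [195 182  25  12 136]
((207.10809326171875, 187.14866638183594), (23.82095718383789, 5.808196544647217), 17.10272979736328)
side [276.37894737 213.33684211] [270 205  14  18  95]
((276.5000305175781, 213.50003051757812), (5.813776969909668, 21.0190372467041), 26.56505012512207)
pad (array([0.53964162, 0.16068682, 0.21223722]), np.float64(0.0011735072794845586))
```

View pics/tc.png

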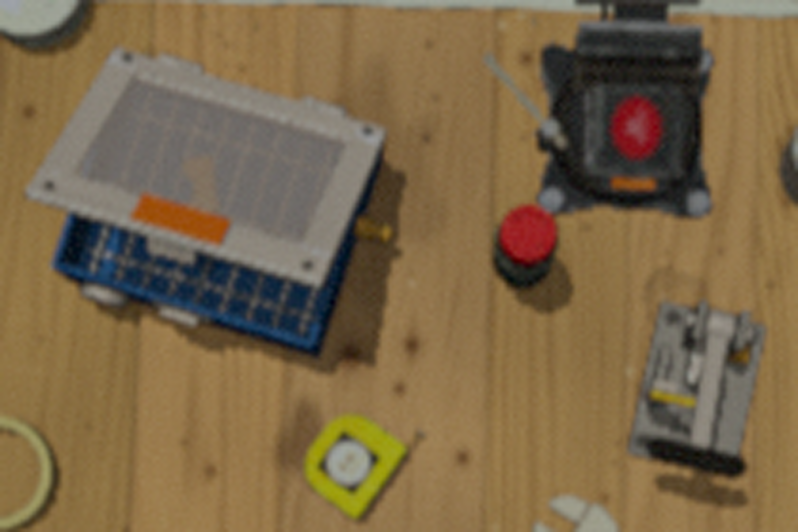

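View pics/sc.png

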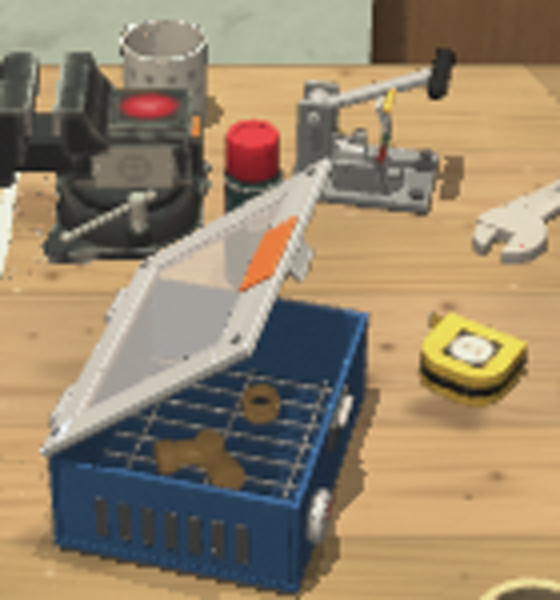

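Crops: tub front rim corners are at top-px (175.3,200.5) and (243.7,222.1), the hinge-side lid corners at (191,143) and (261,164), and the grip centre at top (342.1,250.3) / side (320.3,168.3).

```bash
python3 - <<'E'
from h import *
c=lambda x,y:(160+x/3.8-.4,130+y/3.8-.4); d=lambda x,y:(210+x/4-.4,150+y/4-.4)
np.set_printoptions(precision=4,suppress=True)
def yaw(v): return np.degrees(np.arctan2(v[1],v[0]))
L=onz("top",*c(58,268),.09); R=onz("top",*c(318,350),.09); print("rim",L,R,np.linalg.norm(L-R),"own y yaw",yaw(L-R)-90)
hl=onz("top",*c(118,50),.1);hr=onz("top",*c(383,130),.1);print("hinge",hl,hr,np.linalg.norm(hl-hr),yaw(hl-hr)-90,(hl+hr)/2)
print("pad ends",[onz("top",*c(*p),.212) for p in((137,208),(226,232))])
g,e=tri(("top",*c(692,457)),("side",*d(441,74)));print("grip",g,e,onz("top",*c(692,457),.124))
a=onz("top",*c(640,450),.124);b=onz("top",*c(742,466),.124);print("grip ends",a,b,np.linalg.norm(a-b),yaw(a-b)-90)
p=[onz("top",*c(*q),.012) for q in((660,303),(765,325),(630,455))];print("plate",p,np.linalg.norm(p[0]-p[1]),yaw(p[0]-p[1])-90,np.linalg.norm(p[0]-p[2]),yaw(p[0]-p[2]))
print("can",onz("top",*c(528,235),.146),"tape",onz("top",*c(352,465),.03))
E
```

```text
rim [0.5191 0.2733 0.09  ] [0.4595 0.065  0.09  ] 0.21670419516991762 own y yaw -15.9603135742
hinge [0.6948 0.2327 0.1   ] [0.6353 0.019  0.1   ] 0.22180054388913556 -15.54879318397029 [0.6651 0.1259 0.1   ]
pad ends [array([0.5477, 0.1939, 0.212 ]), array([0.5316, 0.1276, 0.212 ])]
grip [ 0.3803 -0.2258  0.1258] 0.0023532177784158655 [ 0.3815 -0.2262  0.124 ]
grip ends [ 0.3858 -0.1864  0.124 ] [ 0.3758 -0.2644  0.124 ] 0.07867436274290109 -7.3254453394271195
plate [array([ 0.5147, -0.2112,  0.012 ]), array([ 0.4988, -0.298 ,  0.012 ]), array([ 0.3885, -0.1884,  0.012 ])] 0.0882539658226859 -10.399184438234329 0.12823148289690356 -10.244635753771131
can [ 0.5464 -0.0963  0.146 ] tape [0.373 0.038 0.03 ]
```

step_arm:
  targets: "-1 0 0 0.1 0 0 0; -1 0.44 0.7 0.1 0 0 0.63; -1 0.44 0.7 0.1 0 0 0.63; -1 0.44 0.7 0.1 0 0 0.63; -1 0.44 0.7 0.1 0 0 0.63; -1 0.44 0.7 0.1 0 0 0.63; -1 0.44 0.7 0.1 0 0 0.63; -1 0.44 0.7 0.1 0 0 0.63; -1 0.44 0.7 0.1 0 0 0.63; -1 0.44 0.7 0.1 0 0 0.63"

```text
clock: 0.93
eef_pos: [0.3485, -0.158, 0.2805]
tool_rot: [0.922, 0.388, -0.0, 0.0]
ft_force: [1.7, -0.1, -0.5]
grip_width: 0.0002
grasp_force: 0.0
```

step_arm:
  targets: "-1 0.36 0.6 -0.02 0 0 0.63; -1 0.36 0.6 -0.02 0 0 0.63; -1 0.36 0.6 -0.02 0 0 0.63; -1 0.36 0.6 -0.02 0 0 0.63; -1 0.36 0.6 -0.02 0 0 0.63; -1 0.36 0.6 -0.02 0 0 0.63; -1 0.36 0.6 -0.02 0 0 0.63; -1 0.36 0.6 -0.02 0 0 0.63; -1 0.36 0.6 -0.02 0 0 0.63; -1 0.36 0.6 -0.02 0 0 0.63"

```text
clock: 1.77
eef_pos: [0.5292, 0.1436, 0.2686]
tool_rot: [0.797, 0.604, -0.001, -0.001]
ft_force: [0.3, -0.0, -0.2]
grip_width: 0.0
grasp_force: 0.0
```

```bash
python3 - <<'E'
from h import *
print(bot.get_obs()["joint_pos"],bot.get_obs()["eef_pos"])
cv2.imwrite("pics/w1.png",bot.camera("wrist")[:,:,::-1]); print(K("wrist")[3])
E
```

```text
[2.64524637e-01 3.28246703e-01 2.20389711e-01 1.46461522e+00
 8.14030488e-04 2.10988532e+00] [0.52920244 0.14360222 0.26858299]
[[ 0.96214128  0.2620794   0.0748234   0.54796999]
 [-0.27253907  0.92772244  0.25505592  0.20754966]
 [-0.00257044 -0.26579213  0.96402694  0.41221276]
 [ 0.          0.          0.          1.        ]]
```

View pics/w1.png

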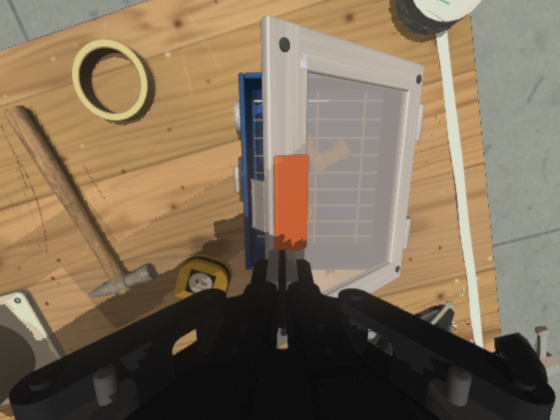

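The wrist view shows the pad with corners (275,156), (308,154), (308,248) and (275,248), and hinge tabs at (418,120) and (406,232).

```bash
python3 - <<'E'
from h import *
np.set_printoptions(precision=4,suppress=True)
print(K("wrist")[0])
for z in (.205,.212,.22): print(onz("wrist",291,202,z))
print(tri(("top",207.3,187.2),("wrist",291,202)),tri(("side",276.7,213.3),("wrist",291,202)))
a,b=onz("wrist",291,155,.212),onz("wrist",291,248,.212);print(a,b,np.linalg.norm(a-b))
print("tabs",onz("wrist",418,120,.094),onz("wrist",406,232,.094))
E
```

```text
289.16443462592156
[0.5413 0.1609 0.205 ]
[0.5415 0.1625 0.212 ]
[0.5418 0.1643 0.22  ]
(array([0.5413, 0.1615, 0.2074]), np.float64(9.979188673324589e-05)) (array([0.5399, 0.1629, 0.2138]), np.float64(0.0033280836952346996))
[0.5501 0.194  0.212 ] [0.5323 0.1289 0.212 ] 0.0675695766319694
tabs [0.6886 0.1845 0.094 ] [0.6564 0.0654 0.094 ]
```

step_arm:
  targets: "-1 0.03 0.036 -0.08 0 0 0; -1 0.03 0.036 -0.08 0 0 0; -1 0.027 0.038 -0.1 0 0 0; -1 0.026 0.038 -0.121 0 0 0; -1 0.012 0.043 -0.143 0 0 0; -1 -0.004 0.047 -0.165 0 0 0; -1 -0.016 0.05 -0.19 0 0 0; -1 -0.027 0.053 -0.213 0 0 0; -1 -0.027 0.053 -0.213 0 0 0"

```text
clock: 2.57
eef_pos: [0.512, 0.1647, 0.1627]
tool_rot: [0.799, 0.601, -0.002, -0.001]
ft_force: [-1.0, -1.5, -0.9]
grip_width: -0.0003
grasp_force: 0.0
```

```bash
python3 - <<'E'
from h import *
print(bot.get_obs()["ft_force"],bot.get_obs()["eef_pos"])
a=bot.camera("side")[140:300,200:350,::-1];b=bot.camera("top")[120:240,150:290,::-1]
cv2.imwrite("pics/p2.png",np.hstack([cv2.resize(a,(440,470),interpolation=2),cv2.resize(b,(360,470),interpolation=2)]))
E
```

```text
[-1.04241726 -1.45395257 -0.91075407] [0.51203018 0.16469261 0.16266496]
```

View pics/p2.png

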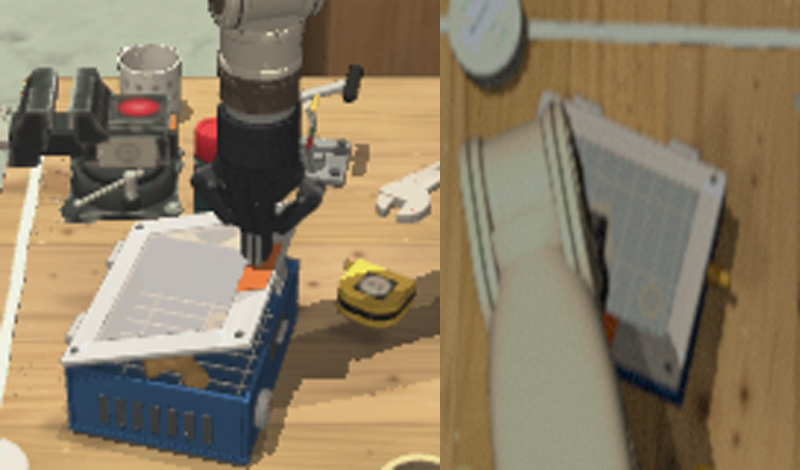

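The lid has followed the fingers, which are centred on the pad, down to about 0.35 rad.

step_arm:
  targets: "-1 -0.008 0.002 -0.026 0 0 0; -1 -0.016 0.004 -0.052 0 0 0; -1 -0.02 0.005 -0.07 0 0 0; -1 -0.022 0.006 -0.086 0 0 0; -1 -0.024 0.007 -0.1 0 0 0; -1 -0.025 0.008 -0.112 0 0 0; -1 -0.025 0.008 -0.12 0 0 0; -1 -0.025 0.008 -0.124 0 0 0; -1 -0.025 0.008 -0.124 0 0 0"

```text
clock: 3.42
eef_pos: [0.5021, 0.1702, 0.1018]
tool_rot: [0.799, 0.602, -0.0, 0.0]
ft_force: [0.4, -0.1, 1.2]
grip_width: 0.0003
grasp_force: 0.2
```

step_arm:
  targets: "-1 0 0 -0.003 0 0 0; -1 0 0 -0.006 0 0 0; -1 0 0 -0.006 0 0 0"

```text
clock: 3.67
eef_pos: [0.5022, 0.1703, 0.1008]
tool_rot: [0.799, 0.602, 0.0, 0.0]
ft_force: [-2.8, -2.7, 13.3]
grip_width: -0.0001
grasp_force: 6.5
```

step_arm:
  targets: "-1 0 0 -0.004 0 0 0; -1 0 0 -0.004 0 0 0"

```text
clock: 3.83
eef_pos: [0.5023, 0.1704, 0.1006]
tool_rot: [0.799, 0.602, 0.001, 0.0]
ft_force: [-7.9, -4.1, 23.5]
grip_width: 0.0002
grasp_force: 11.8
```

step_arm:
  targets: "-1 0 0 0.02 0 0 0; -1 0 0 0.06 0 0 0; -1 0 0 0.12 0 0 0; -1 0 0 0.2 0 0 0; -1 0 0 0.28 0 0 0; -1 0 0 0.3 0 0 0; -1 0 0 0.3 0 0 0"

```text
clock: 4.42
eef_pos: [0.5042, 0.1716, 0.2512]
tool_rot: [0.799, 0.602, 0.004, 0.001]
ft_force: [-0.1, 0.5, -0.5]
grip_width: 0.0001
grasp_force: 0.0
```

```bash
python3 - <<'E'
from h import *
print(bot.get_obs()["ft_force"],bot.get_obs()["eef_pos"])
a=bot.camera("side")[140:300,200:350,::-1]
w=bot.camera("wrist")[:,:,::-1]
cv2.imwrite("pics/p3.png",np.hstack([cv2.resize(a,(394,420),interpolation=2),w[:,60:460]]))
E
```

```text
[-0.12134924  0.48350288 -0.54131485] [0.50423173 0.17158799 0.25117889]
```

View pics/p3.png

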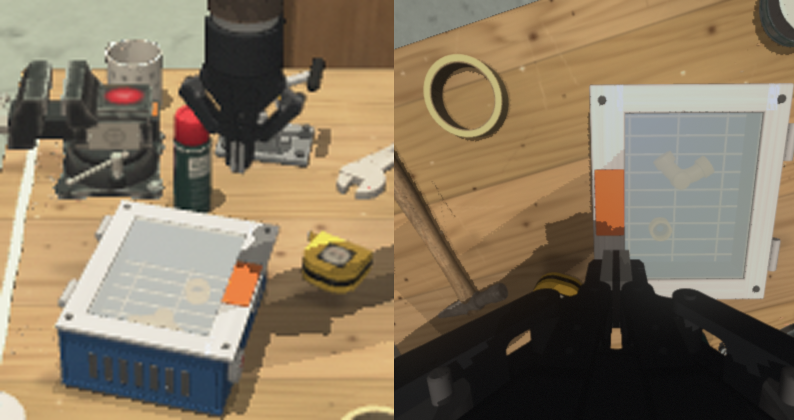

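Lid flush, untouched, and staying shut. Next is the lever.

step_arm:
  targets: "-1 -0.246 -0.796 0 0 0 0.15; -1 -0.246 -0.796 0 0 0 0.15; -1 -0.246 -0.796 0 0 0 0.15; -1 -0.246 -0.796 0 0 0 0.15; -1 -0.246 -0.796 0 0 0 0.15; -1 -0.246 -0.796 0 0 0 0.15; -1 -0.246 -0.796 0 0 0 0.15; -1 -0.246 -0.796 0 0 0 0.15; -1 -0.246 -0.796 0 0 0 0.15; -1 -0.246 -0.796 0 0 0 0.15"

```text
clock: 5.35
eef_pos: [0.377, -0.2282, 0.2446]
tool_rot: [0.762, 0.648, -0.001, -0.002]
ft_force: [1.2, -0.0, 0.4]
grip_width: -0.0001
grasp_force: 0.0
```

step_arm:
  targets: "-1 0 0 -0.08 0 0 0; -1 0 0 -0.08 0 0 0; -1 0 0 -0.08 0 0 0"

```text
clock: 5.6
eef_pos: [0.3757, -0.2258, 0.2032]
tool_rot: [0.762, 0.647, -0.001, -0.005]
ft_force: [0.0, 0.0, 0.8]
grip_width: 0.0001
grasp_force: 0.0
```

```bash
python3 - <<'E'
from h import *
print(bot.get_obs()["ft_force"],bot.get_obs()["eef_pos"])
a=bot.camera("side")[130:220,260:350,::-1]
w=bot.camera("wrist")[:,:,::-1]
cv2.imwrite("pics/p4.png",np.hstack([cv2.resize(a,(400,400),interpolation=2),w[20:,100:500]]))
E
```

```text
[0.00869928 0.04697098 0.77092504] [ 0.3757297  -0.2258163   0.20323691]
```

View pics/p4.png

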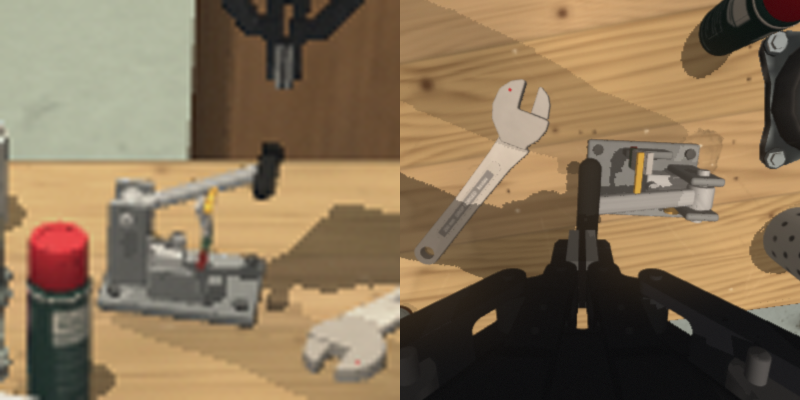

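Wrist view: the grip bar runs in line with the tool at column about 290 with its far end near row 180. I'll check that against the measured position.

```bash
python3 - <<'E'
from h import *
print(onz("wrist",289,180,.128),onz("wrist",290,220,.133),proj("wrist",(.381,-.226,.124)),proj("wrist",(.3866,-.1874,.124)))
print(tri(("side",260+268*90/400,130+168*90/400),("top",341.7,249.9)))
E
```

```text
[ 0.39175023 -0.19201831  0.128     ] [ 0.38771713 -0.22245138  0.133     ] (np.float64(282.2430438914722), np.float64(222.31407631934084)) (np.float64(281.46659941491856), np.float64(174.49098388605975))
(array([ 0.37944833, -0.22545594,  0.12729064]), np.float64(0.003640874161413058))
```

step_arm:
  targets: "-1 0.018 0 -0.06 0 0 0; -1 0.018 0 -0.12 0 0 0; -1 0.018 0 -0.135 0 0 0; -1 0.016 0 -0.15 0 0 0; -1 0.014 0.001 -0.165 0 0 0; -1 0.011 0.001 -0.18 0 0 0; -1 0.008 0.002 -0.195 0 0 0; -1 0.005 0.003 -0.21 0 0 0; -1 0.005 0.003 -0.21 0 0 0"

```text
clock: 6.45
eef_pos: [0.3831, -0.2264, 0.1035]
tool_rot: [0.762, 0.648, 0.0, 0.002]
ft_force: [-0.1, 0.8, 5.0]
grip_width: 0.0002
grasp_force: 2.4
```

```bash
python3 - <<'E'
from h import *
print(bot.get_obs()["ft_force"],bot.get_obs()["eef_pos"])
a=bot.camera("side")[130:220,260:350,::-1]
w=bot.camera("wrist")[:,:,::-1]
cv2.imwrite("pics/p5.png",np.hstack([cv2.resize(a,(400,400),interpolation=2),w[20:,100:500]]))
E
```

```text
[-0.1018343   0.76497438  5.03912634] [ 0.38311149 -0.22637571  0.10346924]
```

View pics/p5.png

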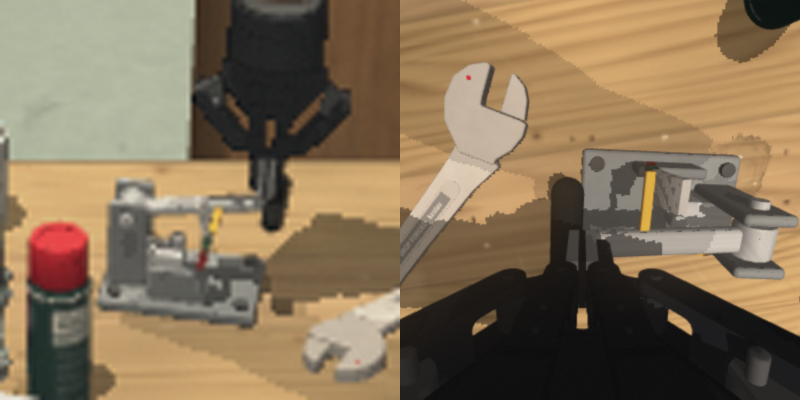

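```bash
python3 - <<'E'
from h import *
print("tcp px",proj("wrist",bot.get_obs()["eef_pos"]))
for v in(205,240): print(onz("wrist",266.5,v,.0945), [onz("wrist",u,v,.0945)[0] for u in (251,282)])
E
```

```text
tcp px (np.float64(280.0477683853403), np.float64(267.8412504674018))
[ 0.38124403 -0.1930042   0.0945    ] [np.float64(0.37294821164025965), np.float64(0.3895427972673229)]
[ 0.37773732 -0.21285824  0.0945    ] [np.float64(0.3691590881640438), np.float64(0.3863187115699559)]
```

step_arm:
  targets: "-1 -0.006 0 -0.005 0 0 0; -1 -0.012 0.001 -0.012 0 0 0; -1 -0.018 0.002 -0.02 0 0 0; -1 -0.022 0.002 -0.028 0 0 0; -1 -0.022 0.002 -0.034 0 0 0; -1 -0.022 0.002 -0.034 0 0 0"

```text
clock: 7.05
eef_pos: [0.3709, -0.2252, 0.0849]
tool_rot: [0.762, 0.648, -0.0, 0.0]
ft_force: [2.9, -1.5, 4.8]
grip_width: -0.0001
grasp_force: 2.7
```

```bash
python3 - <<'E'
from h import *
print(bot.get_obs()["ft_force"],bot.get_obs()["eef_pos"],proj("wrist",bot.get_obs()["eef_pos"]))
a=bot.camera("side")[155:205,275:340,::-1]
w=bot.camera("wrist")[:,:,::-1]
cv2.imwrite("pics/p6.png",np.hstack([cv2.resize(a,(455,350),interpolation=2),w[70:,180:520]]))
E
```

```text
[ 2.90381291 -1.52152518  4.79667652] [ 0.37087297 -0.22522618  0.0849026 ] (np.float64(280.10004693778666), np.float64(267.89207701098445))
```

View pics/p6.png

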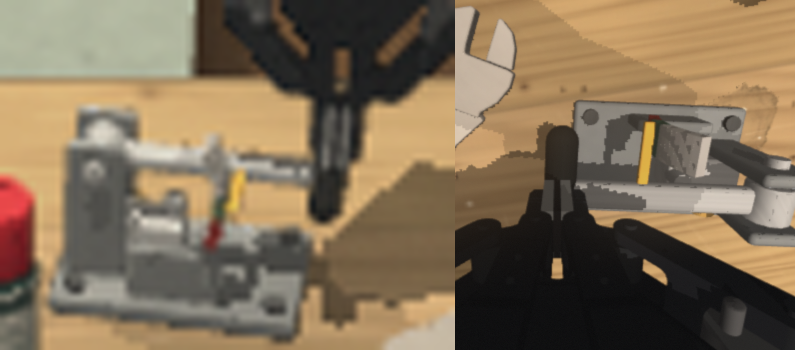

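```bash
python3 - <<'E'
from h import *
im=bot.camera("side"); h=cv2.cvtColor(im,cv2.COLOR_RGB2HSV)[170:195,295:320]
for n,lo,hi in(("Y",(20,140,120),(33,255,255)),("G",(40,60,40),(90,255,255)),("R",(0,150,60),(6,255,255)),("W",(0,0,190),(180,40,255))):
    p=np.argwhere(cv2.inRange(h,lo,hi))+[170,295]; print(n,[tuple(map(int,q[::-1])) for q in p][:40])
for r in (174,176,177,178,179,180,181,182): print(r,im[r,316:326:2].sum(1)//3)
u=np.array([.988,-.156,0]);g=np.array([.372,-.225,.075])
for a in(.32,.42,.52):
    H=g+u*.12; e=H-u*.12*np.cos(.42-a)+[0,0,.12*np.sin(.42-a)]
    print(a,[np.round(proj("side",H+(e-H)*s),1) for s in(0,.25,.5,.75,.9,1)])
for c in range(296,320,3):
    col=im[165:190,c].astype(int).sum(1)//3; print(c,col)
E
```

```text
Y [(308, 180), (309, 180), (308, 181), (309, 181), (308, 182), (308, 183), (307, 184), (308, 184)]
G [(306, 185)]
R [(305, 187), (305, 188), (305, 189)]
W [(295, 176), (296, 176), (297, 176), (298, 176), (299, 176), (300, 176), (302, 176), (303, 176), (304, 176), (295, 177), (296, 177), (297, 177), (298, 177), (299, 177), (300, 177), (301, 177), (302, 177), (308, 178), (309, 178), (310, 178), (295, 186), (296, 186), (297, 186), (298, 186), (297, 187), (298, 187), (299, 187), (300, 187), (310, 187)]
174 [171 164  49  79  93]
176 [168 162  51  63  79]
177 [116 124  57  65  80]
178 [91 95 53 58 86]
179 [165 175  52  41  72]
180 [126 127  41  42  77]
181 [138 122  41  42  78]
182 [168 159  43  42 132]
0.32 [array([287.9, 177.5]), array([296.1, 177.5]), array([304.4, 177.5]), array([312.7, 177.5]), array([317.7, 177.4]), array([321. , 177.4])]
0.42 [array([287.9, 177.5]), array([296.1, 178.2]), array([304.4, 178.9]), array([312.7, 179.6]), array([317.6, 180. ]), array([321. , 180.3])]
0.52 [array([287.9, 177.5]), array([296.1, 178.9]), array([304.2, 180.3]), array([312.4, 181.7]), array([
[... 194 characters left out ...]
 209 211 138 110 159 168 104
 132 118 113 168 204 142 129]
302 [107 131 164 160 168 169 169 170 172 172 173 181 183 147 107 158 168 169
 167 164 156 162 160 140 137]
305 [ 49 126 166 163 165 167 170 169 172 176 163 127 129 115 114 133 146 149
 131 108 106  86  62  55  68]
308 [ 53 125 165 166 166 165 169 168 171 172 172 161 174 186 142 145 164 165
 167 166 145 132 156 160 141]
311 [ 68 125 163 163 163 165 168 166 170 171 172 138  98 176 141 117 162 170
 168 165 157 163 160 157 104]
314 [ 37  37  94 150 163 165 166 164 168 171 171 167 113  91 133 119 136 166
 169 166 159 164 141  97  91]
317 [ 39  40  35 118 158 164 166 164 166 172 170 166 116  94 114 115 120 166
 170 166 160 163 123  78  64]
```

Lever slope in the picture (about 0.09 px/px) matches the prediction for 0.42 rad, and the contact height gives about 0.41. I'll hold here.

step_arm:
  targets: "-1 0 0 0 0 0 0; -1 0 0 0 0 0 0; -1 0 0 0 0 0 0; -1 0 0 0 0 0 0; -1 0 0 0 0 0 0; -1 0 0 0 0 0 0; -1 0 0 0 0 0 0; -1 0 0 0 0 0 0; -1 0 0 0 0 0 0; -1 0 0 0 0 0 0"

```text
clock: 8.03
eef_pos: [0.3709, -0.2252, 0.0852]
tool_rot: [0.762, 0.648, -0.0, 0.0]
ft_force: [3.2, -2.3, 5.2]
grip_width: -0.0
grasp_force: 2.7
```

step_arm:
  targets: "-1 0 0 0 0 0 0; -1 0 0 0 0 0 0; -1 0 0 0 0 0 0; -1 0 0 0 0 0 0; -1 0 0 0 0 0 0; -1 0 0 0 0 0 0; -1 0 0 0 0 0 0; -1 0 0 0 0 0 0; -1 0 0 0 0 0 0; -1 0 0 0 0 0 0"

```text
clock: 8.87
eef_pos: [0.3709, -0.2253, 0.0852]
tool_rot: [0.762, 0.648, -0.0, 0.0]
ft_force: [2.4, -0.7, 4.9]
grip_width: 0.0002
grasp_force: 2.7
```

step_arm:
  targets: "-1 0 0 0 0 0 0; -1 0 0 0 0 0 0; -1 0 0 0 0 0 0; -1 0 0 0 0 0 0; -1 0 0 0 0 0 0; -1 0 0 0 0 0 0; -1 0 0 0 0 0 0; -1 0 0 0 0 0 0; -1 0 0 0 0 0 0; -1 0 0 0 0 0 0"

```text
clock: 9.7
eef_pos: [0.3709, -0.2252, 0.0852]
tool_rot: [0.762, 0.648, -0.0, 0.0]
ft_force: [3.4, -1.5, 5.8]
grip_width: 0.0
grasp_force: 2.7
```

step_arm:
  targets: "-1 0 0 0 0 0 0; -1 0 0 0 0 0 0; -1 0 0 0 0 0 0; -1 0 0 0 0 0 0; -1 0 0 0 0 0 0; -1 0 0 0 0 0 0; -1 0 0 0 0 0 0; -1 0 0 0 0 0 0; -1 0 0 0 0 0 0; -1 0 0 0 0 0 0"

```text
clock: 10.53
eef_pos: [0.3709, -0.2253, 0.0852]
tool_rot: [0.762, 0.648, -0.0, 0.0]
ft_force: [3.0, -1.3, 5.4]
grip_width: 0.0
grasp_force: 2.7
```

step_arm:
  targets: "-1 0 0 0 0 0 0; -1 0 0 0 0 0 0; -1 0 0 0 0 0 0; -1 0 0 0 0 0 0; -1 0 0 0 0 0 0; -1 0 0 0 0 0 0; -1 0 0 0 0 0 0; -1 0 0 0 0 0 0; -1 0 0 0 0 0 0; -1 0 0 0 0 0 0"

```text
clock: 11.37
eef_pos: [0.3709, -0.2252, 0.0852]
tool_rot: [0.762, 0.648, -0.0, 0.0]
ft_force: [2.6, -0.8, 5.5]
grip_width: -0.0001
grasp_force: 2.7
```

```bash
python3 -c "
from workcell import bot
print(bot.job_done())"
```

```text
the job is handed in; nothing more can be done
None
```

The lid is snapped shut and stayed shut after I let go. The lever was then held at about 0.41 rad, near the middle of the green band, for over 4 s, and I handed the job in at about 11.4 s, still holding it.

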